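# Index the wafer-mould carousel by one notch

## Task

Bring the next mould under the batter spout: press the carousel's black indexing plunger down with the fingertips, keep it down while you push it round counter-clockwise (seen from above) to the next notch, then let it spring fully up so that the turntable is locked there. Take hold of nothing: leave the wafers lying in their moulds and the other things where they stand.

Things in the scene. Friction and masses are not known exactly. Their poses are not given: they have to be found in the camera images.
- plunger_dish (a point): Centre of the dish floor of the indexing plunger: a black dished palm button 77 mm across (dish 54 mm across, 10 mm deep), on an arm of the turntable, on the robot's side, 137 mm from the turning axis. Floor 88 mm above the table when up. It turns with the table and presses straight down; shut fingertips fit in the dish, and pushing sideways there turns the table
- carousel_axis (a point): Point on the vertical turning axis of the carousel, 60 mm above the table, level with the flat top of the 200 mm turntable, which bears six dark round moulds (62 mm, rims 70 mm above the table). Below it a fixed bare-metal index ring, 254 mm across, has six notches in its edge, 60 degrees apart
- spout_tip (a point): Lower end of the fixed steel batter spout, 118 mm above the table, over the mould farthest from the plunger's path; its pipe runs outwards at 170 mm height to a column 205 mm from the turning axis
- plunger (a joint): How far the plunger is pressed, m: 0 = up (its latch pin sits in a ring notch and locks the table), 0.018 = fully down; clear of the ring from 0.015. Spring about 5 N at the top, 10 N fully down. Let go between notches, the pin rests under the ring at about 0.015; let go within 0.05 rad of a notch, the flared notch draws pin and table home
- turntable (a joint): Turning angle, rad: about 0 at the start (locked in its notch, play about 0.015), growing counter-clockwise seen from above; the next notch is at 1.047 (60 degrees), the one after at 2.094. With the pin clear it turns with slight friction (under 1 N at the plunger)
- wafer0: baked tan wafer, disc 48 mm across and 5 mm thick, lying in a mould of the turntable (mould floor 66 mm above the table); origin at the centre of its underside
- wafer1: baked tan wafer, disc 48 mm across and 5 mm thick, lying in a mould of the turntable (mould floor 66 mm above the table); origin at the centre of its underside
- wafer2: baked tan wafer, disc 48 mm across and 5 mm thick, lying in a mould of the turntable (mould floor 66 mm above the table); origin at the centre of its underside
- oil_bottle: amber glass bottle, 52 mm across, 150 mm tall, beside the carousel; a bystander, not to be moved; origin at the centre of its underside
- batter_cup: steel cup, 72 mm across, 75 mm tall, beside the carousel; a bystander, not to be moved; origin at the centre of its underside
- jar: closed jar, 72 mm across, 100 mm tall, on the robot's right; a bystander, not to be moved; origin at the centre of its underside
- bowl: white bowl, 150 mm across, 60 mm tall, on the robot's left; a bystander, not to be moved; origin at the centre of its underside
- slip_box: small closed cardboard box, 100 x 70 x 45 mm, on the robot's right; a bystander, not to be moved; origin at the centre of its underside
Not all that is in view belongs to the job. What is shaped like the wafer2 but red is not meant. What is shaped like the wafer1 but green is not meant.

How it is judged:
By the outcome, as a careful person would: the job done as asked, in the order asked, and still so for the second after the job is handed in, with the robot touching nothing.
It also fails if it takes over 38 s, if anything falls off the work surface, if the arm or the gripper's body presses on something with over 40 N, if the wrist force passes 120 N, or if a joint passes its speed limit or range.

## Robot

A 6-joint arm with a two-finger parallel gripper is mounted at the origin on the work surface. World frame = base frame: x ahead of the robot, y to its left, z up, the work surface at z = 0. Lengths are in m, angles in rad, forces in N, time in s.
With the tool pointing down it reaches from about 0.325 to 0.775 m from the base axis. Payload 5.5 kg.
Tool frame: the origin (TCP) lies between the finger pads; the fingertips stand nose_length ahead of it and the grasp point (between the pads) lies 11 mm behind it (nose_length is the distance from the TCP to the fingertips, in m); z points along the fingers, y is the line along which they close (so a half turn about z gives the same grasp; the last joint's range is limited). The gripper opens to 85 mm and grips with 20 to 120 N. Pads are 22 mm wide; open, the fingers measure 114 mm over their backs; the gripper's body (76 mm by 85 mm) begins 54 mm behind the grasp point. The pads swing forward as they close: fully open they stand 13 mm farther back than shut.
Start: joints at [1.216, 0.091, 1.231, -0, 1.82, -0.057], TCP at [0.176, 0.574, 0.203] pointing down, gripper open.
Joint ranges: [-2.87, 2.87], [-0.86, 2.18], [0.17, 2.46], [-1.51, 4.65], [0.06, 2.69], [-2.65, 2.65]. Speed limits (rad/s): [2.57, 2.57, 3.01, 3.14, 3.14, 3.14].

## Interface

Orientations are given as a rotation vector (axis times angle).
In Python, from station import * gives the robot as it stands.
- The arm moves only by the tool carry_out, never from a script. Its argument "deltas" is a list of rows, each an object with "delta_pos": the shift along the tool's x, y, z as a fraction of full scale, a list of three; "turn": the turn, a rotation vector about the tool's x, y, z as a fraction of full scale, a list of three; "fingers": the closure, from 0 (fully open) to 1 (shut). A call has 1 to 12 rows; each row is the pose to reach, as a shift and turn from the pose commanded when the call began, along the tool's axes at that moment; what a row does not reach only later rows make up. Full scale, the value 1, is 500 mm for a shift and 90 degrees for a turn. A row lasts 1/12 s, in which the tool goes at most 41.7 mm and 7.16 degrees, less where a joint would pass 70% of its speed; a pose out of reach is approached as far as the arm can. A call with a number of a shift or a turn outside -1 to 1 is refused whole. A call with a gripper value outside its range is refused whole. The fingers move at their own pace and stop on an object; "squeeze" is the grip in N (left out, the last holds). Time passes only in rows, so rows that repeat a pose let the fingers close. It gives the time, the measured TCP pose, the force, the opening and the grip force at its end, in the units of the state.
- observe(): the state, without advancing time (a new reading comes with each control period).
- read_camera(name): name is "side" or "top"; returns a dict with "frame" (420x560x3 uint8, red, green, blue), "mtx" (3x3 intrinsics, pixels), "xyz" and "orientation" of the camera in the world. Camera axes: x right, y down, z forward; pixel columns grow to the right and rows downward; lengths in m; the calibration is good to about 2 mm. A picture is of the moment at which its call begins. There is no depth.
- job_done(): hands the job in; it is judged then, once.
The state is a dict: "clock": time; "joints": joint angles; "joint_velocities": joint speeds; "joint_torque": joint torques, N m; "position": TCP position; "eef_rot": TCP orientation; "wrist_force": force on the tool from outside, world axes, zero at the start; "moment": the same for the moment, N m; "opening": finger opening in m; "finger_force": force on a finger pad.
Only numpy, scipy, OpenCV 4.12 (cv2) and the standard library are available. Lean on these libraries where they do the work, as an engineer would, in place of code of your own. Each camera call takes 0.05 s, during which the arm holds its last target. There are 200 camera calls.

## Working session

There is one attempt and no reset: what is moved stays moved. The work goes in short steps, Python scripts to look and compute and a tool call to move; the robot and the scene stay as the last step left them, time stands still between calls to the robot, and variables do not carry over. Pictures are saved under pics/ and viewed, at most 10 in all, crops included, and the job is handed in when it is done.

Besides the shell and the picture viewer there is one more tool, called after "Call:" in YAML: its name, and indented under it one key for each argument. carry_out: Moves the arm, as the interface text tells. Shift numbers are shares of 500 mm and turn numbers shares of 90 degrees, none past 1 either way. Its arguments: {"type":"object","properties":{"deltas":{"type":"array","items":{"type":"object","properties":{"delta_pos":{"type":"array","items":{"type":"number","minimum":-1,"maximum":1}},"turn":{"type":"array","items":{"type":"number","minimum":-1,"maximum":1}},"fingers":{"type":"number"}}}},"squeeze":{"type":"number"}},"required":["deltas"]}

```bash
mkdir -p pics; ls
python3 - <<'E'
from station import *
import cv2,numpy as np
s=observe();print(s)
for n in("top","side"):
    c=read_camera(n);cv2.imwrite(f"pics/{n}0.png",c["frame"][:,:,::-1]);print(n,c["mtx"],c["xyz"],c["orientation"])
try: print(nose_length)
except Exception as e: print(e)
E
```

```text
pics
{'clock': 0.0, 'joints': array([ 1.21628068e+00,  9.18606166e-02,  1.23190343e+00, -2.07623598e-05,
        1.81983540e+00, -5.67151447e-02]), 'joint_velocities': array([ 8.56408549e-04, -4.92031137e-04, -1.84395638e-04,  1.75436590e-03,
       -9.69546770e-04, -9.83134678e-05]), 'joint_torque': array([-1.99659717e-04, -4.58721900e+01, -4.18030071e+01, -4.22260950e-05,
        1.15144352e-02, -7.43718431e-06]), 'position': array([0.17594427, 0.57324968, 0.20183999]), 'eef_rot': array([-4.66007116e-01, -3.10644198e+00,  3.09192955e-03]), 'wrist_force': array([-0.1812607 , -1.03847726, -0.39904456]), 'moment': array([ 0.00994324, -0.02987648,  0.01361158]), 'finger_force': 0.0, 'opening': 0.08538352203302349}
top [[428.81532203   0.         277.45342645]
 [  0.         428.81532203 208.92131766]
 [  0.           0.           1.        ]] [ 0.303733   -0.01292255  1.319871  ] [-2.14304732  2.08957466 -0.20581047]
side [[394.47110576   0.         282.96630827]
 [  0.         394.47110576 207.79219969]
 [  0.           0.           1.        ]] [0.31651408 0.59204559 0.88755088] [-0.57885433  2.79544797 -1.00040113]
0.008
```

View pics/top0.png

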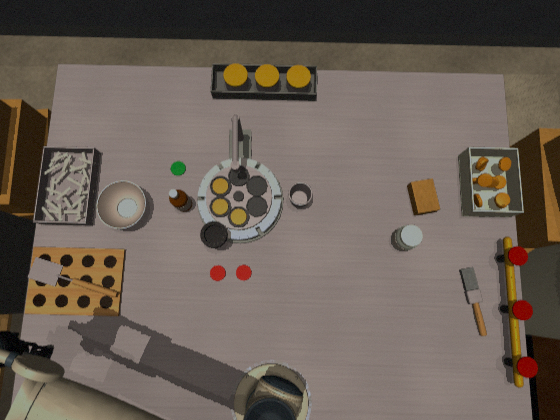

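View pics/side0.png

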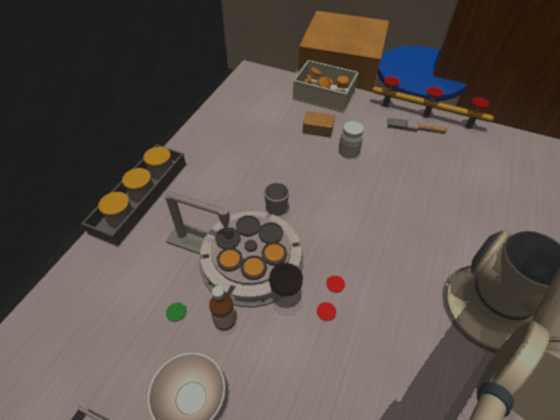

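Top view: the carousel hub is at about (238,196), the black plunger at (214,236), the spout tip at (240,175), the bottle at (180,200) and the cup at (300,195). Side view: the hub is at (251,245) and the plunger at (286,278). I'll zoom in next.

Run:
```python
import cv2,numpy as np
a=cv2.imread("pics/top0.png")[140:260,160:320]; b=cv2.imread("pics/side0.png")[180:315,160:320]
r=lambda i:cv2.convertScaleAbs(cv2.resize(i,None,fx=4.9,fy=4.9,interpolation=cv2.INTER_CUBIC)[:590],alpha=2,beta=20)
cv2.imwrite("pics/topc.png",r(a));cv2.imwrite("pics/sidec.png",r(b))
```

```text
(no output)
```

View pics/topc.png

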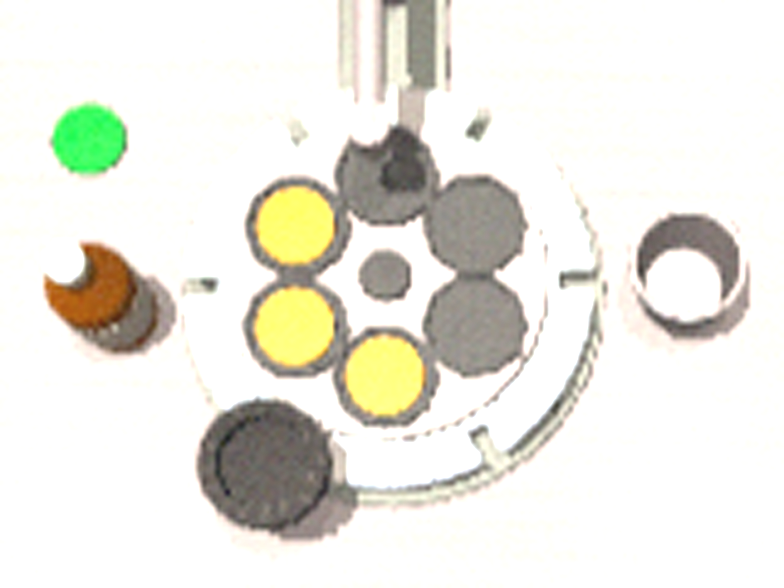

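View pics/sidec.png

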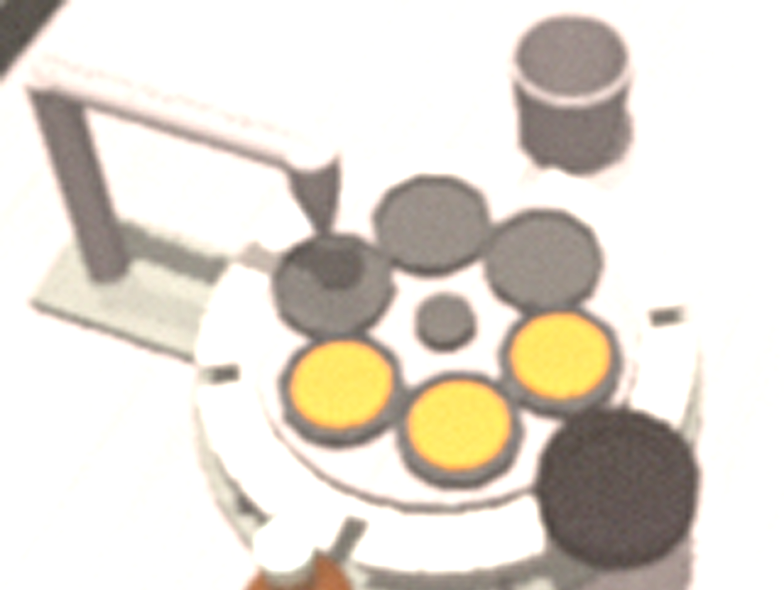

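Top crop: the mould ring centres on about (385,277) and the plunger rim on (265,464). In the side crop these are at (445,325) and (617,488). The wafers lie in the left and near moulds, with the spout over the far one. Now I'll triangulate.

```bash
cat > h.py <<'E'
from station import *
import numpy as np,cv2
from scipy.spatial.transform import Rotation as R
def ray(c,u,v):
    d=R.from_rotvec(c["orientation"]).apply(np.linalg.solve(c["mtx"],[u,v,1]));return np.array(c["xyz"]),d/np.linalg.norm(d)
def atz(c,u,v,z):
    o,d=ray(c,u,v);return o+d*(z-o[2])/d[2]
def tri(r):
    A=sum(np.eye(3)-np.outer(d,d) for o,d in r);b=sum((np.eye(3)-np.outer(d,d))@o for o,d in r)
    x=np.linalg.solve(A,b);return x,[np.linalg.norm(np.cross(x-o,d)) for o,d in r]
def tools(t):  # world target(s) -> tool-frame shift in fractions
    s=observe();return R.from_rotvec(s["eef_rot"]).inv().apply(np.array(t)-s["position"])/.5
E
python3 - <<'E'
from h import *
t=read_camera("top");s=read_camera("side")
f=lambda p,o:[(p[0]+.5)/4.9-.5+o[0],(p[1]+.5)/4.9-.5+o[1]]
T=(160,140);S=(160,180)
for n,p,q,z in(("axis",(385,277),(445,325),.07),("plunger",(265,464),(617,488),.098),("wafTL",(296,227),(340,390),.071),("cup",(690,277),(571,58),.075),("spout",(402,175),(322,235),.118)):
    a,b=f(p,T),f(q,S)
    print(n,tri([ray(t,*a),ray(s,*b)]),atz(t,*a,z),atz(s,*b,z))
print("bottle",atz(t,*f((68,262),T),.15))
o=observe();print(R.from_rotvec(o["eef_rot"]).as_matrix().round(3))
E
```

```text
axis (array([0.59114162, 0.11337934, 0.06258085]), [np.float64(0.00033592541082110673), np.float64(0.00033592541082131603)]) [0.58910693 0.11257669 0.07      ] [0.58901768 0.11768819 0.07      ]
plunger (array([0.47022244, 0.17694243, 0.0868901 ]), [np.float64(0.0001274008260563543), np.float64(0.00012740082605625853)]) [0.46859533 0.17521821 0.098     ] [0.46821696 0.1827034  0.098     ]
wafTL (array([0.62128171, 0.16952666, 0.06362894]), [np.float64(0.0005063587379291153), np.float64(0.0005063587379289462)]) [0.61890706 0.16835099 0.071     ] [0.61908067 0.17332419 0.071     ]
cup (array([ 0.59837489, -0.07285632,  0.06996724]), [np.float64(0.0045060560324115245), np.float64(0.004506056032411503)]) [ 0.59263311 -0.07323812  0.075     ] [ 0.6013004  -0.06888383  0.075     ]
spout (array([0.65586238, 0.10477005, 0.08979814]), [np.float64(0.007487234081864478), np.float64(0.00748723408186463)]) [0.64035697 0.1003674  0.118     ] [0.65151958 0.12224384 0.118     ]
bottle [0.57507018 0.28621864 0.15      ]
[[-0.956  0.293 -0.   ]
 [ 0.293  0.956 -0.001]
 [ 0.    -0.001 -1.   ]]
```

Axis ≈ (0.590, 0.114) and plunger ≈ (0.469, 0.177). They are 136 mm apart (137 expected), with the arm at about 151°, so the next notch puts the plunger at about (0.473, 0.043). The heights agree to within 1 cm. I'll move above the plunger with the fingers shut.

Call:
carry_out:
  deltas:
    - {"delta_pos": [-0.793,-0.587,0.106],"turn": [0,0,0],"fingers": 1}
    - {"delta_pos": [-0.793,-0.587,0.106],"turn": [0,0,0],"fingers": 1}
    - {"delta_pos": [-0.793,-0.587,0.106],"turn": [0,0,0],"fingers": 1}
    - {"delta_pos": [-0.793,-0.587,0.106],"turn": [0,0,0],"fingers": 1}
    - {"delta_pos": [-0.793,-0.587,0.106],"turn": [0,0,0],"fingers": 1}
    - {"delta_pos": [-0.793,-0.587,0.106],"turn": [0,0,0],"fingers": 1}
    - {"delta_pos": [-0.793,-0.587,0.106],"turn": [0,0,0],"fingers": 1}
    - {"delta_pos": [-0.793,-0.587,0.106],"turn": [0,0,0],"fingers": 1}
    - {"delta_pos": [-0.793,-0.587,0.106],"turn": [0,0,0],"fingers": 1}
    - {"delta_pos": [-0.793,-0.587,0.106],"turn": [0,0,0],"fingers": 1}
    - {"delta_pos": [-0.793,-0.587,0.106],"turn": [0,0,0],"fingers": 1}
    - {"delta_pos": [-0.793,-0.587,0.106],"turn": [0,0,0],"fingers": 1}

```text
clock: 1.2
position: [0.4699, 0.1744, 0.1497]
eef_rot: [0.467, 3.106, -0.0]
wrist_force: [0.5, -0.0, 0.3]
opening: 0.0001
finger_force: 0.0
```

Run:
```python
from h import *
t=read_camera("top");s=read_camera("side")
r=lambda i:cv2.convertScaleAbs(cv2.resize(i[:,:,::-1],None,fx=3.5,fy=3.5,interpolation=cv2.INTER_CUBIC),alpha=2.2,beta=20)
cv2.imwrite("pics/c1.png",np.hstack([r(t["frame"][170:270,170:280]),r(s["frame"][200:300,230:340])]))
o=observe();print(o["position"],o["clock"])
```

```text
[0.47085491 0.17204365 0.14851645] 1.3
```

View pics/c1.png

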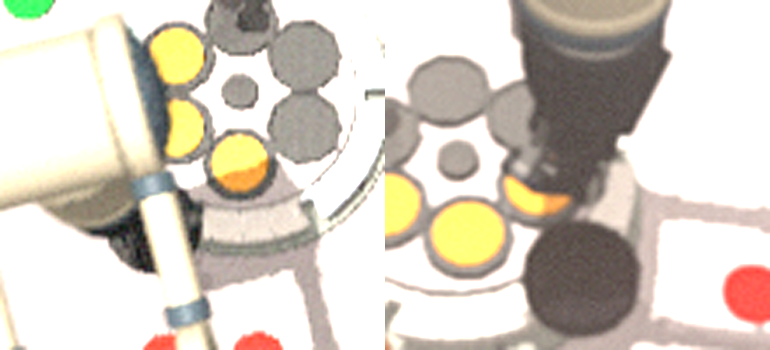

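Top: the arm hides the plunger. Side crop: the fingertips are at about (575,205), above and behind the plunger at (582,277), which fits a tip about 50 mm above the dish. I'll lower the tip to just above the dish.

Call:
carry_out:
  deltas:
    - {"delta_pos": [0,0,0.04],"turn": [0,0,0],"fingers": 1}
    - {"delta_pos": [0,0,0.08],"turn": [0,0,0],"fingers": 1}
    - {"delta_pos": [0,0,0.08],"turn": [0,0,0],"fingers": 1}
    - {"delta_pos": [0,0,0.08],"turn": [0,0,0],"fingers": 1}

```text
clock: 1.63
position: [0.4679, 0.1769, 0.109]
eef_rot: [-0.465, -3.104, 0.002]
wrist_force: [-0.0, 0.6, -0.2]
opening: -0.0002
finger_force: 0.0
```

Run:
```python
from h import *
s=read_camera("side")
r=lambda i:cv2.convertScaleAbs(cv2.resize(i[:,:,::-1],None,fx=6,fy=6,interpolation=cv2.INTER_CUBIC),alpha=2.5,beta=30)
cv2.imwrite("pics/c2.png",r(s["frame"][220:315,230:340]))
o=observe();print(o["position"],o["clock"],o["wrist_force"])
p=np.array([*o["position"][:2],o["position"][2]-.008]);
for q in (p,[.469,.177,.098]):
    c=R.from_rotvec(s["orientation"]).inv().apply(np.array(q)-s["xyz"]);u=s["mtx"]@(c/c[2]);print(((u[:2]+.5-[230,220])*6))
```

```text
[0.46861517 0.17721198 0.11045532] 1.6833 [-0.2719334   0.72153934 -0.14803515]
[341.09354702 340.01296361]
[340.06958178 345.07516123]
```

View pics/c2.png

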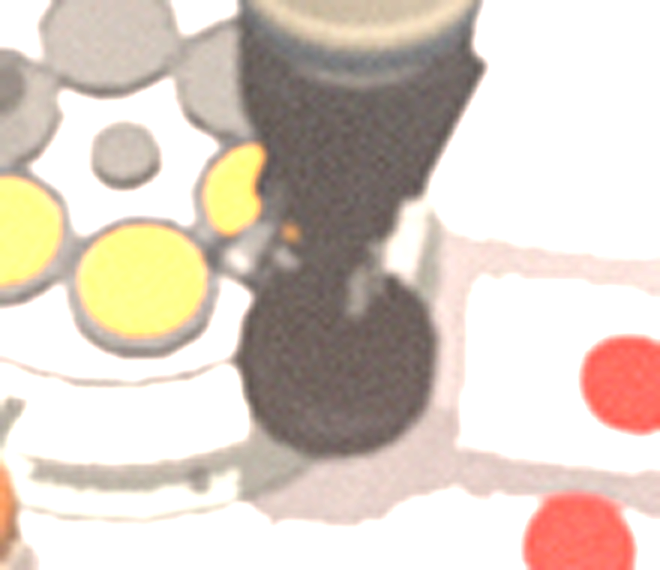

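The tip projects to (341,340) and the plunger rim centre to about (340,350), so they are lined up within about 3 mm. I'll press down in steps.

Call:
carry_out:
  deltas:
    - {"delta_pos": [0,0,0.02],"turn": [0,0,0],"fingers": 1}
    - {"delta_pos": [0,0,0.03],"turn": [0,0,0],"fingers": 1}
    - {"delta_pos": [0,0,0.04],"turn": [0,0,0],"fingers": 1}
    - {"delta_pos": [0,0,0.05],"turn": [0,0,0],"fingers": 1}
    - {"delta_pos": [0,0,0.05],"turn": [0,0,0],"fingers": 1}
    - {"delta_pos": [0,0,0.05],"turn": [0,0,0],"fingers": 1}

```text
clock: 2.18
position: [0.4687, 0.1766, 0.0846]
eef_rot: [-0.466, -3.106, 0.001]
wrist_force: [-0.2, 0.2, 0.6]
opening: 0.0002
finger_force: 0.0
```

Call:
carry_out:
  deltas:
    - {"delta_pos": [0,0,0.004],"turn": [0,0,0],"fingers": 1}
    - {"delta_pos": [0,0,0.008],"turn": [0,0,0],"fingers": 1}
    - {"delta_pos": [0,0,0.01],"turn": [0,0,0],"fingers": 1}
    - {"delta_pos": [0,0,0.01],"turn": [0,0,0],"fingers": 1}

```text
clock: 2.52
position: [0.4689, 0.1766, 0.0797]
eef_rot: [-0.466, -3.106, 0.0]
wrist_force: [-0.1, -0.5, -0.2]
opening: -0.0003
finger_force: 0.0
```

Run:
```python
from h import *
s=read_camera("side")
r=lambda i:cv2.convertScaleAbs(cv2.resize(i[:,:,::-1],None,fx=6,fy=6,interpolation=cv2.INTER_CUBIC),alpha=4,beta=0)
cv2.imwrite("pics/c3.png",r(s["frame"][220:315,230:340]))
o=observe();print(o["position"],o["clock"],o["wrist_force"],o["moment"],o["joint_torque"])
```

```text
[0.46894993 0.1766483  0.07989574] 2.5667 [ 0.11502836 -0.29566357 -0.12000945] [-0.01538414  0.0019375   0.01304542] [-5.03328756e-04 -3.41500854e+01 -4.14710033e+01 -3.16131118e-04
 -1.40162726e-02  6.12915892e-05]
```

View pics/c3.png

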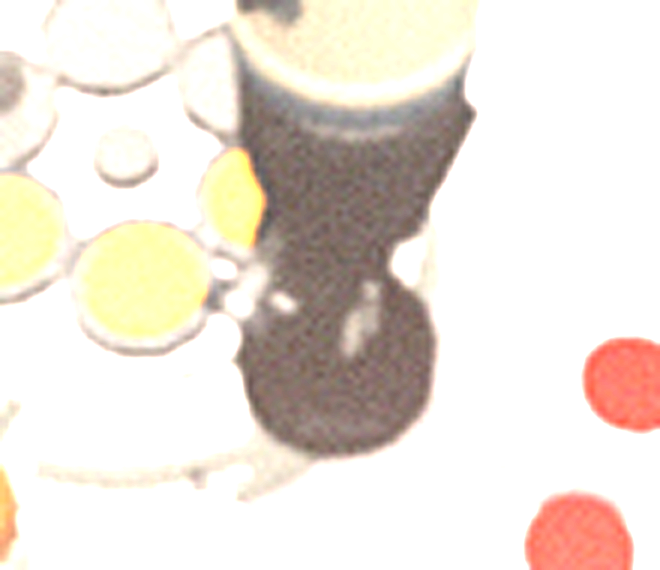

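No contact yet, and the plunger's outline hasn't moved (bottom still at y=455). I'll keep lowering in small steps and watch the force.

Call:
carry_out:
  deltas:
    - {"delta_pos": [0,0,0.003],"turn": [0,0,0],"fingers": 1}
    - {"delta_pos": [0,0,0.006],"turn": [0,0,0],"fingers": 1}
    - {"delta_pos": [0,0,0.006],"turn": [0,0,0],"fingers": 1}

```text
clock: 2.82
position: [0.4688, 0.1766, 0.0766]
eef_rot: [-0.466, -3.106, 0.0]
wrist_force: [0.2, 0.1, -0.5]
opening: -0.0003
finger_force: 0.0
```

Run:
```python
from h import *
s=read_camera("side");t=read_camera("top")
r=lambda i:np.clip(255*(cv2.resize(i[:,:,::-1],None,fx=7,fy=7,interpolation=cv2.INTER_CUBIC)/80.)**.6,0,255).astype(np.uint8)
cv2.imwrite("pics/c4.png",np.hstack([r(s["frame"][245:305,260:315]),r(t["frame"][205:265,195:245])]))
o=observe();print(o["position"],o["clock"],o["wrist_force"],o["moment"])
p=o["position"]
for q in ([p[0],p[1],p[2]-.008],[.469,.177,.098],[.469,.177,.088]):
    c=R.from_rotvec(s["orientation"]).inv().apply(np.array(q)-s["xyz"]);u=s["mtx"]@(c/c[2]);print(((u[:2]+.5-[260,245])*7))
```

```text
[0.46891993 0.17667888 0.07685583] 2.9167 [-0.75296646 -0.33169562 -0.18142608] [-0.02143555 -0.03162627  0.02291506]
[185.15175148 270.50294536]
[186.74784541 227.5876881 ]
[185.98254924 242.80354122]
```

View pics/c4.png

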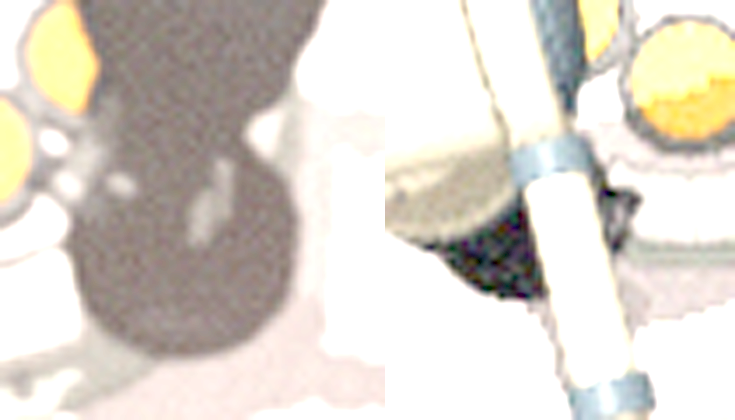

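Still no contact force. The plunger outline is unchanged (side crop bottom at y=355). The finger's lit edge ends near (200,243), higher than the computed tip at (185,270), so the fingertips are higher than I reckoned. I'll keep probing down gently.

Call:
carry_out:
  deltas:
    - {"delta_pos": [0,0,0.004],"turn": [0,0,0],"fingers": 1}
    - {"delta_pos": [0,0,0.008],"turn": [0,0,0],"fingers": 1}
    - {"delta_pos": [0,0,0.008],"turn": [0,0,0],"fingers": 1}

```text
clock: 3.17
position: [0.4687, 0.1766, 0.0724]
eef_rot: [-0.466, -3.106, 0.001]
wrist_force: [-0.1, -1.5, -0.1]
opening: -0.0
finger_force: 0.0
```

Call:
carry_out:
  deltas:
    - {"delta_pos": [0,0,0.004],"turn": [0,0,0],"fingers": 1}
    - {"delta_pos": [0,0,0.008],"turn": [0,0,0],"fingers": 1}
    - {"delta_pos": [0,0,0.008],"turn": [0,0,0],"fingers": 1}

```text
clock: 3.42
position: [0.4687, 0.1766, 0.0684]
eef_rot: [-0.466, -3.106, 0.001]
wrist_force: [-0.8, 1.0, -0.6]
opening: -0.0004
finger_force: 0.0
```

Still free at z=0.068, which doesn't agree with the geometry. I'll overlay the predicted gripper shape on both views.

Run:
```python
from h import *
o=observe();p=o["position"];M=R.from_rotvec(o["eef_rot"]).as_matrix();print(p,o["clock"],o["wrist_force"])
rect=lambda hx,hy,z:[p+M@np.array([a*hx,b*hy,z]) for a,b in((1,1),(1,-1),(-1,-1),(-1,1))]
circ=lambda c,r:[np.array(c)+r*np.array([np.cos(a),np.sin(a),0]) for a in np.linspace(0,6.28,40)]
sh=[(rect(.038,.0425,-.065),(0,0,255)),(rect(.011,.0145,.008),(0,255,0)),(circ([.469,.177,.098],.0385),(255,0,0)),(circ([.59,.114,.06],.1),(255,0,255))]
out=[]
for n,(x,y) in(("side",(235,190)),("top",(185,160))):
    c=read_camera(n);k=5;w,h=(80,115)
    im=c["frame"][y:y+h,x:x+w,::-1]
    im=np.clip(255*(cv2.resize(im,None,fx=k,fy=k,interpolation=cv2.INTER_CUBIC)/90.)**.6,0,255).astype(np.uint8)
    for pts,col in sh:
        q=R.from_rotvec(c["orientation"]).inv().apply(np.array(pts)-c["xyz"])@c["mtx"].T
        q=((q[:,:2]/q[:,2:]+.5-[x,y])*k).astype(np.int32);cv2.polylines(im,[q],True,col,1)
    out.append(im)
cv2.imwrite("pics/c5.png",np.hstack(out))
```

```text
[0.46871566 0.1766151  0.06837344] 3.4167 [-0.83578846  0.95988105 -0.64415725]
```

View pics/c5.png

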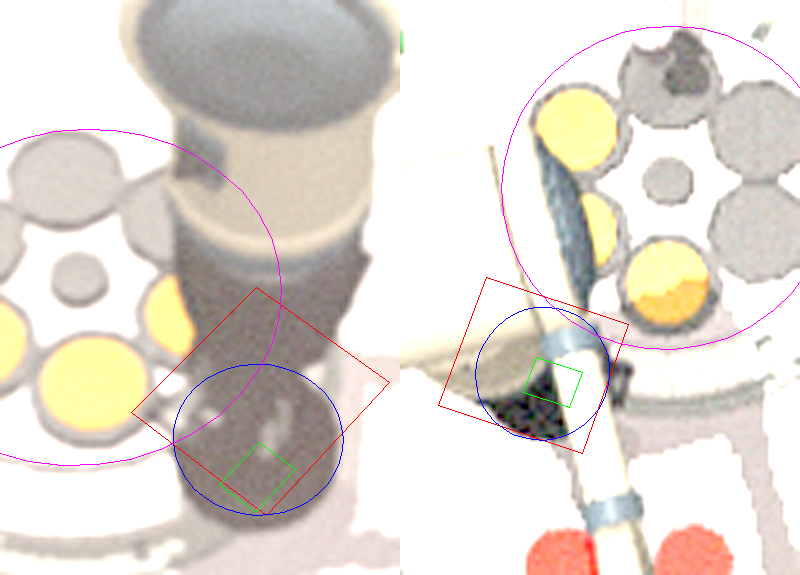

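The turntable and plunger overlays fit the image. The gripper itself sits visibly higher than the box drawn from the reported TCP: the body corner is at (365,262) against a predicted (388,382). So the tips are probably 20–40 mm higher than assumed. The spring is soft, so I'll keep going down in small checked steps.

Call:
carry_out:
  deltas:
    - {"delta_pos": [0,0,0.005],"turn": [0,0,0],"fingers": 1}
    - {"delta_pos": [0,0,0.01],"turn": [0,0,0],"fingers": 1}
    - {"delta_pos": [0,0,0.01],"turn": [0,0,0],"fingers": 1}

```text
clock: 3.77
position: [0.4687, 0.1766, 0.0633]
eef_rot: [-0.466, -3.106, 0.001]
wrist_force: [0.2, 0.1, -0.4]
opening: -0.0001
finger_force: 0.0
```

Run:
```python
from h import *
o=observe();print({k:np.round(v,4).tolist() for k,v in o.items()})
c=read_camera("top")
q=R.from_rotvec(c["orientation"]).inv().apply(np.array([[0,0,0],[0,0,.1.__float__()]])-c["xyz"])@c["mtx"].T;print(q[:,:2]/q[:,2:])
```

```text
{'clock': 3.7667, 'joints': [0.2924, -0.1594, 1.7229, 0.0, 1.579, -0.9806], 'joint_velocities': [-0.0004, 0.0, -0.0067, 0.0009, 0.0073, -0.0004], 'joint_torque': [-0.0008, -34.8333, -41.9593, 0.0002, -0.0876, 0.0001], 'position': [0.4687, 0.1766, 0.0633], 'eef_rot': [-0.466, -3.106, 0.0006], 'wrist_force': [0.2165, 0.0981, -0.4075], 'moment': [-0.0269, 0.0795, -0.0306], 'finger_force': 0.0, 'opening': -0.0001}
[[270.5825786  401.89714445]
 [269.96643724 411.16027963]]
```

Call:
carry_out:
  deltas:
    - {"delta_pos": [0,0,0.005],"turn": [0,0,0],"fingers": 1}
    - {"delta_pos": [0,0,0.01],"turn": [0,0,0],"fingers": 1}
    - {"delta_pos": [0,0,0.01],"turn": [0,0,0],"fingers": 1}

```text
clock: 4.07
position: [0.4692, 0.1767, 0.0592]
eef_rot: [0.466, 3.106, 0.0]
wrist_force: [-1.4, -0.4, 5.6]
opening: 0.0004
finger_force: 2.6
```

Contact: 5.6 N upward at z=0.0592, which matches the spring's preload. The tips are effectively about 28 mm above the reported TCP. Now I'll press through the travel.

Call:
carry_out:
  deltas:
    - {"delta_pos": [0,0,0.006],"turn": [0,0,0],"fingers": 1}
    - {"delta_pos": [0,0,0.012],"turn": [0,0,0],"fingers": 1}
    - {"delta_pos": [0,0,0.018],"turn": [0,0,0],"fingers": 1}
    - {"delta_pos": [0,0,0.024],"turn": [0,0,0],"fingers": 1}
    - {"delta_pos": [0,0,0.024],"turn": [0,0,0],"fingers": 1}

```text
clock: 4.48
position: [0.4694, 0.1771, 0.0481]
eef_rot: [0.466, 3.106, 0.002]
wrist_force: [-2.1, -0.3, 7.4]
opening: -0.0003
finger_force: 4.0
```

Call:
carry_out:
  deltas:
    - {"delta_pos": [0,0,0.004],"turn": [0,0,0],"fingers": 1}
    - {"delta_pos": [0,0,0.007],"turn": [0,0,0],"fingers": 1}
    - {"delta_pos": [0,0,0.007],"turn": [0,0,0],"fingers": 1}

```text
clock: 4.73
position: [0.4695, 0.1773, 0.0451]
eef_rot: [0.465, 3.105, 0.003]
wrist_force: [-2.6, 0.1, 8.8]
opening: 0.0001
finger_force: 4.3
```

Call:
carry_out:
  deltas:
    - {"delta_pos": [0,0,0.004],"turn": [0,0,0],"fingers": 1}
    - {"delta_pos": [0,0,0.008],"turn": [0,0,0],"fingers": 1}
    - {"delta_pos": [0,0,0.008],"turn": [0,0,0],"fingers": 1}
    - {"delta_pos": [0,0,0.008],"turn": [0,0,0],"fingers": 1}

```text
clock: 5.07
position: [0.4697, 0.1776, 0.0418]
eef_rot: [0.465, 3.105, 0.004]
wrist_force: [-2.6, 1.5, 9.5]
opening: 0.0
finger_force: 4.8
```

Call:
carry_out:
  deltas:
    - {"delta_pos": [0,0,0.003],"turn": [0,0,0],"fingers": 1}
    - {"delta_pos": [0,0,0.006],"turn": [0,0,0],"fingers": 1}
    - {"delta_pos": [0,0,0.006],"turn": [0,0,0],"fingers": 1}

```text
clock: 5.32
position: [0.4705, 0.1787, 0.0416]
eef_rot: [0.464, 3.102, 0.008]
wrist_force: [-7.2, 3.0, 19.9]
opening: 0.0003
finger_force: 10.7
```

The plunger has bottomed at z≈0.0416 with 20 N. I'll work out the arc in tool units.

Run:
```python
import numpy as np
t0=np.radians(152)
for d in range(5,66,5):
    t=t0+np.radians(d);x,y=.137*(np.cos(t)-np.cos(t0)),.137*(np.sin(t)-np.sin(t0))
    print(d,round((-.956*x+.293*y)/.5,3),round((.293*x+.956*y)/.5,3))
```

```text
5 0.004 -0.024
10 0.005 -0.047
15 0.004 -0.071
20 0.002 -0.095
25 -0.003 -0.119
30 -0.01 -0.141
35 -0.019 -0.164
40 -0.029 -0.185
45 -0.042 -0.205
50 -0.056 -0.225
55 -0.072 -0.243
60 -0.089 -0.259
65 -0.108 -0.274
```

Call:
carry_out:
  deltas:
    - {"delta_pos": [0.004,-0.024,-0.002],"turn": [0,0,0],"fingers": 1}
    - {"delta_pos": [0.005,-0.047,-0.002],"turn": [0,0,0],"fingers": 1}
    - {"delta_pos": [0.004,-0.071,-0.002],"turn": [0,0,0],"fingers": 1}
    - {"delta_pos": [0.002,-0.095,-0.002],"turn": [0,0,0],"fingers": 1}
    - {"delta_pos": [0.002,-0.095,-0.002],"turn": [0,0,0],"fingers": 1}

```text
clock: 5.73
position: [0.4563, 0.1305, 0.0416]
eef_rot: [0.467, 3.1, 0.002]
wrist_force: [-2.4, -0.1, 14.8]
opening: 0.0003
finger_force: 7.5
```

Run:
```python
from h import *
o=observe();print(o["position"],o["clock"],o["wrist_force"])
t=read_camera("top")
r=lambda i:np.clip(255*(cv2.resize(i[:,:,::-1],None,fx=5,fy=5,interpolation=cv2.INTER_CUBIC)/90.)**.6,0,255).astype(np.uint8)
cv2.imwrite("pics/c6.png",r(t["frame"][145:260,175:305]))
```

```text
[0.4563413  0.13052199 0.04162015] 5.7333 [-2.44279441 -0.13884712 14.82849739]
```

View pics/c6.png

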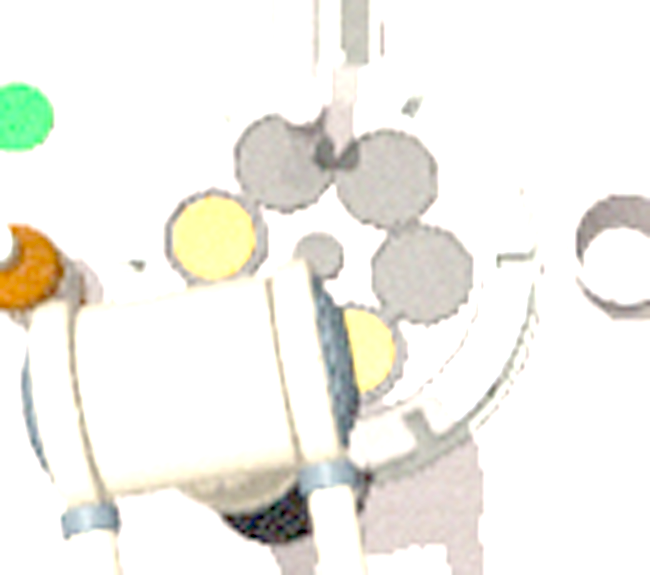

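The table has turned about 19–20° with the fingertips. The far mould is at (287,162) about the hub at (320,258), and the wafers are still in place. I'll continue to about 55°.

Call:
carry_out:
  deltas:
    - {"delta_pos": [-0.005,-0.024,0],"turn": [0,0,0],"fingers": 1}
    - {"delta_pos": [-0.012,-0.046,0],"turn": [0,0,0],"fingers": 1}
    - {"delta_pos": [-0.021,-0.069,0],"turn": [0,0,0],"fingers": 1}
    - {"delta_pos": [-0.031,-0.09,0],"turn": [0,0,0],"fingers": 1}
    - {"delta_pos": [-0.044,-0.11,0],"turn": [0,0,0],"fingers": 1}
    - {"delta_pos": [-0.058,-0.13,0],"turn": [0,0,0],"fingers": 1}
    - {"delta_pos": [-0.074,-0.148,0],"turn": [0,0,0],"fingers": 1}
    - {"delta_pos": [-0.074,-0.148,0],"turn": [0,0,0],"fingers": 1}
    - {"delta_pos": [-0.074,-0.148,0],"turn": [0,0,0],"fingers": 1}

```text
clock: 6.53
position: [0.4708, 0.0492, 0.0416]
eef_rot: [0.467, 3.099, 0.002]
wrist_force: [1.5, -0.7, 15.6]
opening: -0.0005
finger_force: 7.5
```

```bash
cat > ang.py <<'E'
from h import *
# rectify top view to the z=.07 plane, 0.5 mm/px; wafer and mould centres
def rect(fr,c):
    W=np.array([[.49,.014],[.69,.014],[.69,.214],[.49,.214]])
    q=R.from_rotvec(c["orientation"]).inv().apply(np.c_[W,np.full(4,.07)]-c["xyz"])@c["mtx"].T
    H=cv2.getPerspectiveTransform((q[:,:2]/q[:,2:]).astype(np.float32),np.float32([[400,400],[400,0],[0,0],[0,400]])[[0,3,2,1]])
    return cv2.warpPerspective(fr,H,(400,400))  # col->x? see below
def wafers(fr,c):
    hsv=cv2.cvtColor(fr,cv2.COLOR_RGB2HSV);m=cv2.inRange(hsv,(10,110,40),(32,255,255))
    n,l,st,ce=cv2.connectedComponentsWithStats(m)
    out=[]
    for i in range(1,n):
        p=atz(c,*ce[i],.071);d=p[:2]-[.5895,.1135]
        if st[i,4]>60 and np.hypot(*d)<.09: out.append((int(st[i,4]),np.round(np.hypot(*d),4),np.round(np.degrees(np.arctan2(d[1],d[0])),1)))
    return out
if __name__=="__main__":
    c=read_camera("top");o=observe()
    print("start",wafers(cv2.imread("pics/top0.png")[:,:,::-1].copy(),c));print("now",wafers(c["frame"],c))
    d=o["position"][:2]-[.59,.114];print(o["position"],o["wrist_force"],o["clock"],np.hypot(*d),np.degrees(np.arctan2(d[1],d[0]))%360)
    cv2.imwrite("pics/last.png",c["frame"][:,:,::-1])
E
sed -i '/^# rectify/,/^    return cv2.warp/d' ang.py; python3 ang.py
```

```text
start [(206, np.float64(0.0634), np.float64(61.2)), (211, np.float64(0.0621), np.float64(121.7)), (212, np.float64(0.0616), np.float64(-176.7))]
now [(129, np.float64(0.0677), np.float64(110.1))]
[0.47067991 0.04944215 0.04161189] [-0.27778209 -1.78373292 14.93664664] 6.5833 0.13566502979885328 208.4155002480852
```

Call:
carry_out:
  deltas:
    - {"delta_pos": [-0.007,-0.007,0],"turn": [0,0,0],"fingers": 1}
    - {"delta_pos": [-0.013,-0.013,0],"turn": [0,0,0],"fingers": 1}
    - {"delta_pos": [-0.013,-0.013,0],"turn": [0,0,0],"fingers": 1}

```text
clock: 6.83
position: [0.4752, 0.0415, 0.0416]
eef_rot: [0.465, 3.099, 0.002]
wrist_force: [1.4, 0.8, 13.1]
opening: 0.0001
finger_force: 7.4
```

```bash
cat >> ang.py <<'E'
    def moulds(fr,tag):
        k=6;x,y=175,140;im=cv2.GaussianBlur(cv2.resize(fr[y:y+115,x:x+130],None,fx=k,fy=k,interpolation=cv2.INTER_CUBIC),(7,7),0)
        g=cv2.cvtColor(im,cv2.COLOR_RGB2GRAY)
        h=cv2.HoughCircles(g,cv2.HOUGH_GRADIENT,1.5,60,param1=80,param2=22,minRadius=54,maxRadius=72)
        for u,v,r in ([] if h is None else h[0]):
            p=atz(c,(u+.5)/k-.5+x,(v+.5)/k-.5+y,.07);d=p[:2]-[.5895,.1135]
            if .04<np.hypot(*d)<.085: print(tag,np.hypot(*d).round(4),np.degrees(np.arctan2(d[1],d[0])).round(1),r)
    moulds(cv2.imread("pics/top0.png")[:,:,::-1].copy(),"start");moulds(c["frame"],"now")
E
python3 ang.py
```

```text
start [(206, np.float64(0.0634), np.float64(61.2)), (211, np.float64(0.0621), np.float64(121.7)), (212, np.float64(0.0616), np.float64(-176.7))]
now [(159, np.float64(0.0655), np.float64(116.0))]
[0.47509204 0.04163343 0.04163603] [ 0.62696042  0.41590399 14.95809395] 6.8833 0.13579676103550986 212.2018437735051
start 0.0635 -57.8 62.7
start 0.0614 123.6 64.5
start 0.0622 -178.0 62.85
start 0.0643 -116.8 62.7
start 0.0615 62.1 62.85
start 0.0644 0.9 62.85
now 0.0619 58.9 62.55
now 0.0643 -62.1 62.85
now 0.0662 117.3 55.05
```

Rim positions lag the full-step pattern by about 3.5° (-62.1 vs -57.8, 58.9 vs 62.1). I'll push a little further and measure again.

Call:
carry_out:
  deltas:
    - {"delta_pos": [-0.005,-0.005,0],"turn": [0,0,0],"fingers": 1}
    - {"delta_pos": [-0.01,-0.009,0],"turn": [0,0,0],"fingers": 1}
    - {"delta_pos": [-0.01,-0.009,0],"turn": [0,0,0],"fingers": 1}

```text
clock: 7.13
position: [0.4787, 0.0359, 0.0416]
eef_rot: [0.465, 3.099, 0.002]
wrist_force: [0.9, -0.1, 14.4]
opening: -0.0003
finger_force: 7.2
```

```bash
python3 ang.py
python3 - <<'E'
from h import *
# best rotation of a rectified start view onto the present one, over the unhidden far-right part of the table
c=read_camera("top");a=cv2.imread("pics/top0.png")[:,:,::-1].copy();b=c["frame"]
C=np.array([.5895,.1135]);L=.11
W=C+np.array([[L,L],[L,-L],[-L,-L],[-L,L]])
q=R.from_rotvec(c["orientation"]).inv().apply(np.c_[W,np.full(4,.07)]-c["xyz"])@c["mtx"].T
H=cv2.getPerspectiveTransform((q[:,:2]/q[:,2:]).astype(np.float32),np.float32([[0,0],[440,0],[440,440],[0,440]]))
f=lambda i:cv2.GaussianBlur(cv2.cvtColor(cv2.warpPerspective(i,H,(440,440),flags=cv2.INTER_CUBIC),cv2.COLOR_RGB2GRAY),(5,5),0).astype(float)
A,B=f(a),f(b);yy,xx=np.mgrid[:440,:440]-220
r=np.hypot(xx,yy)/2000;th=np.degrees(np.arctan2(-xx*-1,-yy))  # image up=+x, left=+y
ang=np.degrees(np.arctan2(-xx,-yy))
m=(r>.025)&(r<.097)&(((ang>-85)&(ang<-25))|((ang>30)&(ang<75)))
for k in np.arange(48,70,1.):
    Rk=cv2.warpAffine(A,cv2.getRotationMatrix2D((220,220),k,1),(440,440));print(k,round(np.corrcoef(Rk[m],B[m])[0,1],4),end="; ")
E
```

```text
start [(206, np.float64(0.0634), np.float64(61.2)), (211, np.float64(0.0621), np.float64(121.7)), (212, np.float64(0.0616), np.float64(-176.7))]
now [(185, np.float64(0.0643), np.float64(120.2))]
[0.47859941 0.03598313 0.04164578] [ 1.84866026  0.72715226 14.47796705] 7.1833 0.13600266106861505 215.00459996713974
start 0.0635 -57.8 62.7
start 0.0614 123.6 64.5
start 0.0622 -178.0 62.85
start 0.0643 -116.8 62.7
start 0.0615 62.1 62.85
start 0.0644 0.9 62.85
now 0.0626 61.8 62.85
now 0.0629 121.9 62.7
now 0.0627 -59.0 64.2
now 0.0613 0.8 64.5
now 0.0708 150.5 60.9
now 0.0843 -159.0 62.25
48.0 0.4074; 49.0 0.4451; 50.0 0.4864; 51.0 0.5311; 52.0 0.5788; 53.0 0.6285; 54.0 0.6784; 55.0 0.7266; 56.0 0.7716; 57.0 0.8109; 58.0 0.841; 59.0 0.8589; 60.0 0.8626; 61.0 0.8512; 62.0 0.8271; 63.0 0.794; 64.0 0.756; 65.0 0.7171; 66.0 0.6797; 67.0 0.6444; 68.0 0.6107; 69.0 0.5781;
```

The registration peaks at about 59.7° and the mould rims agree within about 1°, well inside the 2.9° capture range. I'll release straight up, slowly.

Call:
carry_out:
  deltas:
    - {"delta_pos": [0,0,-0.006],"turn": [0,0,0],"fingers": 1}
    - {"delta_pos": [0,0,-0.012],"turn": [0,0,0],"fingers": 1}
    - {"delta_pos": [0,0,-0.018],"turn": [0,0,0],"fingers": 1}
    - {"delta_pos": [0,0,-0.024],"turn": [0,0,0],"fingers": 1}
    - {"delta_pos": [0,0,-0.032],"turn": [0,0,0],"fingers": 1}
    - {"delta_pos": [0,0,-0.04],"turn": [0,0,0],"fingers": 1}
    - {"delta_pos": [0,0,-0.048],"turn": [0,0,0],"fingers": 1}

```text
clock: 7.82
position: [0.4758, 0.0361, 0.0622]
eef_rot: [0.466, 3.106, 0.0]
wrist_force: [-0.7, 0.6, -0.4]
opening: 0.0001
finger_force: 0.0
```

Call:
carry_out:
  deltas:
    - {"delta_pos": [0,0,-0.04],"turn": [0,0,0],"fingers": 1}
    - {"delta_pos": [0,0,-0.1],"turn": [0,0,0],"fingers": 1}
    - {"delta_pos": [0,0,-0.17],"turn": [0,0,0],"fingers": 1}
    - {"delta_pos": [0,0,-0.24],"turn": [0,0,0],"fingers": 1}
    - {"delta_pos": [0,0,-0.3],"turn": [0,0,0],"fingers": 1}
    - {"delta_pos": [0,0,-0.3],"turn": [0,0,0],"fingers": 1}
    - {"delta_pos": [0,0,-0.3],"turn": [0,0,0],"fingers": 1}

```text
clock: 8.4
position: [0.476, 0.036, 0.2131]
eef_rot: [0.466, 3.104, 0.0]
wrist_force: [0.3, 0.2, -1.2]
opening: -0.0
finger_force: 0.0
```

```bash
python3 ang.py
python3 - <<'E'
from h import *
t=read_camera("top");s=read_camera("side")
# plunger outline: dark pixels near its expected place, side view
C=np.array([.59,.114]);a0=cv2.imread("pics/side0.png")
proj=lambda q,c:(lambda v:(v/v[2])[:2])(c["mtx"]@R.from_rotvec(c["orientation"]).inv().apply(np.array(q)-c["xyz"]))
for z in(.098,.088,.083):
    print(z,proj([.4735,.0415,z],s),proj([.469,.177,z],s))
g=cv2.cvtColor(s["frame"],cv2.COLOR_RGB2GRAY);u,v=proj([.4735,.0415,.09],s).astype(int)
print(u,v);print(g[v-26:v+34:2,u]);print(g[v,u-34:u+34:2])
g0=cv2.cvtColor(a0,cv2.COLOR_BGR2GRAY);u,v=proj([.469,.177,.09],s).astype(int);print(u,v,g0[v-26:v+34:2,u]);print(g0[v,u-34:u+34:2])
E
```

```text
start [(206, np.float64(0.0634), np.float64(61.2)), (211, np.float64(0.0621), np.float64(121.7)), (212, np.float64(0.0616), np.float64(-176.7))]
now []
[0.47530574 0.03603517 0.21094219] [-0.36560223 -0.18519125 -1.1153271 ] 8.45 0.13868413102284755 214.2063856768792
start 0.0635 -57.8 62.7
start 0.0614 123.6 64.5
start 0.0622 -178.0 62.85
start 0.0643 -116.8 62.7
start 0.0615 62.1 62.85
start 0.0644 0.9 62.85
now 0.0606 122.4 66.0
now 0.0645 62.8 57.6
0.098 [305.73343122 231.70563132] [286.17826363 277.01252687]
0.088 [305.47834877 234.05906065] [286.06893561 279.18622017]
0.083 [305.3523155  235.22186272] [286.01497558 280.25907001]
305 233
[139 141 136  87  84  83  61  27  34  31  32  35  30  33  33  33  33  35
  38  32  35  63  71  70  71  72  70  72 114 126]
[124 124 123 127 105  60 110 139 105  73  31  31  33  34  33  33  29  33
  34  33  35  33  33  33  29  68  84 121 142 140 138 141 139 140]
286 278 [ 73  66  79  98 114  83  35  34  29  37  36  35  33  35  36  34  35  35
  35  37  34  29  52  67  69  69  68  69 110 123]
[ 43  46  45  51  93 124 131 126  93  36  37  30  35  36  33  34  32  35
  32  34  37  35  37  36  35  70 127 126 126 127 128 129 129 129]
```

The side profile of the plunger (dark band symmetric about its "up" projection) shows it is fully up. I'll move the arm aside and confirm the final angle in clear view.

Call:
carry_out:
  deltas:
    - {"delta_pos": [0.66,0.65,0],"turn": [0,0,0],"fingers": 1}
    - {"delta_pos": [0.66,0.65,0],"turn": [0,0,0],"fingers": 1}
    - {"delta_pos": [0.66,0.65,0],"turn": [0,0,0],"fingers": 1}
    - {"delta_pos": [0.66,0.65,0],"turn": [0,0,0],"fingers": 1}
    - {"delta_pos": [0.66,0.65,0],"turn": [0,0,0],"fingers": 1}
    - {"delta_pos": [0.66,0.65,0],"turn": [0,0,0],"fingers": 1}
    - {"delta_pos": [0.66,0.65,0],"turn": [0,0,0],"fingers": 1}
    - {"delta_pos": [0.66,0.65,0],"turn": [0,0,0],"fingers": 1}
    - {"delta_pos": [0.66,0.65,0],"turn": [0,0,0],"fingers": 1}
    - {"delta_pos": [0.66,0.65,0],"turn": [0,0,0],"fingers": 1}
    - {"delta_pos": [0.66,0.65,0],"turn": [0,0,0],"fingers": 1}
    - {"delta_pos": [0.66,0.65,0],"turn": [0,0,0],"fingers": 1}

```text
clock: 9.55
position: [0.251, 0.4472, 0.2081]
eef_rot: [-0.456, -3.104, 0.005]
wrist_force: [-0.0, -0.1, 0.1]
opening: -0.0
finger_force: 0.0
```

```bash
python3 ang.py
```

```text
start [(206, np.float64(0.0634), np.float64(61.2)), (211, np.float64(0.0621), np.float64(121.7)), (212, np.float64(0.0616), np.float64(-176.7))]
now [(211, np.float64(0.0619), np.float64(121.6)), (208, np.float64(0.0632), np.float64(-116.3)), (213, np.float64(0.0617), np.float64(-177.2))]
[0.25228489 0.44567118 0.20824405] [-0.17408234 -0.90114049 -0.93422376] 9.6 0.4733468791518366 135.51731331633903
start 0.0635 -57.8 62.7
start 0.0614 123.6 64.5
start 0.0622 -178.0 62.85
start 0.0643 -116.8 62.7
start 0.0615 62.1 62.85
start 0.0644 0.9 62.85
now 0.0613 122.0 64.35
now 0.0619 61.5 62.7
now 0.0599 -177.3 67.8
now 0.0635 -57.8 62.85
now 0.0633 -116.5 64.5
now 0.06 -4.3 58.65
```

Wafers sit at 121.6° and -177.2°, against 121.7° and -176.7° for the same places at the start. That is one full 60° step, drawn home, with all three wafers in place. I'm handing the job in.

```bash
python3 -c "
from station import *
print(job_done())"
```

```text
the job is handed in; nothing more can be done
None
```

The job is handed in: the turntable went one notch (60°) counter-clockwise, the plunger sprang back fully up, the wafers are still in their moulds, and the arm is clear of everything (9.6 s used of 38 s).

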